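# Open the child-resistant vitamin tub at the lunch table

### The arm

A 7-joint arm with a two-finger parallel gripper is mounted at the origin on the work surface. World frame = base frame: x ahead of the robot, y to its left, z up, the work surface at z = 0. Lengths are in m, angles in rad, forces in N, time in s.
With the tool pointing down it reaches from about 0.35 to 0.9 m from the base axis. Payload 8.1 kg.
Tool frame: the origin (TCP) lies between the finger pads; the fingertips stand 17 mm ahead of it and the grasp point (between the pads) lies 2 mm behind it (tip_extent is the distance from the TCP to the fingertips, in m); z points along the fingers, y is the line along which they close (so a half turn about z gives the same grasp; the last joint's range is limited). The gripper opens to 92 mm and grips with 3 to 60 N. Pads are 19 mm wide; open, the fingers measure 130 mm over their backs; the gripper's body (75 mm by 190 mm) begins 47 mm behind the grasp point.
Start: joints at [1.126, 0.434, 0.025, 1.573, -0.012, 1.134, -0.075], TCP at [0.209, -0.589, 0.244] pointing down, gripper open.
Joint ranges: [-2.62, 2.62], [-0.44, 2.09], [-1.27, 1.32], [0.08, 2.57], [-1.32, 4.46], [0.12, 2], [-2.74, 2.74]. Speed limits (rad/s): [2.22, 2.22, 3.01, 3.01, 3.14, 3.14, 3.14].

### API

Orientations are given as a unit quaternion [w, x, y, z].
In Python, from plant import get_obs, grab_frame, close_job, tip_extent gives the robot as it stands.
- The arm moves only by the tool move_arm, never from a script. Its argument "commands" is a list of rows, each a list of 2 entries, a list of its own where there are three numbers: the shift along the tool's x, y, z in units of 30 mm (1.0 is 30 mm), then the turn about the tool's z in units of 5 degrees (1.0 is 5 degrees). A call has 1 to 5 rows; each row shifts and turns the commanded pose from where the row before left it, along the tool's axes as they then stand; what a row does not reach is not made up. A row lasts 1/12 s, in which the tool goes at most 41.7 mm and 7.16 degrees, less where a joint would pass 70% of its speed; a pose out of reach is approached as far as the arm can. A call is refused whole if a number of a shift passes 1 or a number of a turn 1, either way. A call with a gripper value outside its range is refused whole. "grip" is the finger opening in mm, from 0 to 91.8, set as the call begins (left out, the last holds). The fingers move at their own pace and stop on an object; the grip force is fixed at half the most. Time passes only in rows, so rows that do not move let the fingers close. It gives the time, the measured TCP pose, the force, the opening and the grip force at its end, in the units of the state.
- get_obs(): the state, without advancing time (a new reading comes with each control period).
- grab_frame(name): name is "side" or "top" or "wrist"; returns a dict with "color" (480x640x3 uint8, blue, green, red), "z_map" (480x640 float32, m along the optical axis (not along the pixel's ray), 0 where there is no reading), "mtx" (3x3 intrinsics, pixels), "extrinsics" (4x4, takes a point from camera to world coordinates). Camera axes: x right, y down, z forward; pixel columns grow to the right and rows downward; lengths in m; the calibration is good to about 2 mm. The wrist camera is an equidistant fisheye: a pixel r from the principal point sees the ray r / f radians off the axis. A picture is of the moment at which its call begins.
- close_job(): hands the job in; it is judged then, once.
The state is a dict: "clock": time; "qpos": joint angles; "joint_velocities": joint speeds; "joint_torque": joint torques, N m; "position": TCP position; "eef_rot": TCP orientation; "ft_force": force on the tool from outside, world axes, zero at the start; "moment": the same for the moment, N m; "finger_gap": finger opening in m; "grip_force": force on a finger pad.
Only numpy, scipy, OpenCV 4.12 (cv2) and the standard library are available. Lean on these libraries where they do the work, as an engineer would, in place of code of your own. Each camera call takes 0.05 s, during which the arm holds its last target. There are 200 camera calls.

### The job

Open the child-resistant vitamin tub for lunch: push its blue cap firmly down against the spring and, while holding it down, turn it counter-clockwise until the orange grip bar lines up with the green marks. Then let the cap rise slowly under control instead of letting it snap up, lift it off and set it down right side up in the empty steel tray, without dropping it and without disturbing the bowl, the cup or the spoon.

Things in the scene. Friction and masses are not known exactly. Their poses are not given: they have to be found in the camera images.
- tub: White round plastic tub, yellow band, 100 mm across, shoulder 88 mm high, fixed in a screwed-down steel holder (foot 150 x 120 x 4 mm): it cannot move or turn. Origin: centre of the underside, on the table; z up. Green marks at its +x and -x edges show the open position, red marks 70 degrees clockwise of them (seen from above) the locked one.
- cap: Loose blue cap, 83 mm across, 32 mm high, 50 to 90 g, with an orange grip bar across its flat top. Origin: on the axis at the skirt's lower edge (102 mm above the table when on the tub); z up, x along the bar. Closed, its x is 70 degrees (within 4) clockwise of the tub's x, seen from above; there it is locked: not pushed down, it neither turns out nor lifts off, and forcing it does not count.
- cap_wing (a point): Middle of the upright orange grip bar: 70 mm long (cap's x), 20 mm thick (cap's y), standing 31 mm above the cap's flat top. This point is 47.5 mm above the cap's origin, 15.5 mm above the flat top. Same axes as the cap.
- tub_mouth (a point): Top of the tub's neck, on its axis, 116 mm above the table; tub's axes. To open: push the cap down at least 6 mm, best 8 to 9 (stop at 11); keeping it down, turn 70 degrees counter-clockwise till the bar points along tub x (green marks, either end to either mark), within 12 degrees; a stop follows. Eased up there, it lifts straight off and is clear after 30 mm.
- seal (a joint): How far the grey sprung disc in the tub's mouth, on which the cap rests, is pushed down, in m: 0 up, 0.011 at the stop; it follows the cap. Spring: 8 N to begin, 12 N at 6 mm, 14 N at 8.5 mm, 16 N at 11 mm. Let go, it snaps up at 0.2 to 0.35 m/s (damped, 40 N per m/s); rising faster than 0.15 m/s at any moment counts as snapping.
- tray: Empty square steel tray, fixed, 170 x 170 mm outside, walls 4 mm thick and 16 mm high, floor 4 mm thick. Origin: centre of the underside, on the table; z up. The cap belongs on its floor.
- bowl: Loose steel bowl, 150 mm across, 55 mm high; bystander. Origin: centre of the underside.
- cup: Loose green cup with a handle, 72 mm across, 80 mm high; bystander. Origin: centre of the underside.
- spoon: Loose serving spoon lying on the table, 200 mm long; bystander. Origin: about the middle of its length, on the table.
There are look-alikes about, which are no part of the job. Of the things shaped like the cap, the blue one is meant.

How it is judged:
By the outcome, as a careful person would: the job done as asked, in the order asked, and still so for the second after the job is handed in, with the robot touching nothing.
It also fails if it takes over 51 s, if anything falls off the work surface, if the arm or the gripper's body presses on something with over 40 N, if the wrist force passes 120 N, or if a joint passes its speed limit or range.

## Working session

There is one attempt and no reset: what is moved stays moved. The work goes in short steps, Python scripts to look and compute and a tool call to move; the robot and the scene stay as the last step left them, time stands still between calls to the robot, and variables do not carry over. Pictures are saved under pics/ and viewed, at most 10 in all, crops included, and the job is handed in when it is done.

Besides the shell and the picture viewer there is one more tool, called after "Request:" by a JSON object that holds its "method" and its "body". move_arm: Moves the arm, as the interface text tells. Its arguments: {"type":"object","properties":{"commands":{"type":"array","items":{"type":"array"}},"grip":{"type":"number"}},"required":["commands"]}

```bash
mkdir -p pics; ls; python3 - <<'E'
from plant import *
import cv2,numpy as np
o=get_obs();print(o)
for n in("top","side"):
    f=grab_frame(n);cv2.imwrite(f"pics/{n}1.png",f["color"]);np.savez(f"{n}1.npz",**f);print(f["mtx"],f["extrinsics"])
E
```

```text
pics
{'clock': 0.0, 'qpos': array([ 1.12639802,  0.43517574,  0.02496572,  1.57410765, -0.01157305,
        1.13399832, -0.07512129]), 'joint_velocities': array([-0.00024608, -0.00024828, -0.00153877,  0.00076529, -0.00023826,
       -0.00076571,  0.00055146]), 'joint_torque': array([ 1.54472647e-03, -6.67846942e+01,  9.85511206e-01, -3.14451957e+01,
       -6.05343212e-02,  4.29864856e-02,  1.98214002e-04]), 'position': array([ 0.20926803, -0.58840425,  0.24297015]), 'eef_rot': array([-7.43261232e-04,  9.85438178e-01,  1.70032355e-01, -2.09828416e-04]), 'ft_force': array([-0.50430805, -0.71262942,  0.62188137]), 'moment': array([ 0.04810638, -0.02009652, -0.01793288]), 'grip_force': 0.0, 'finger_gap': 0.09163939941337931}
[[515.54466973   0.         310.38441771]
 [  0.         515.54466973 245.65714977]
 [  0.           0.           1.        ]] [[-0.02844311 -0.97734264  0.20974353  0.34451231]
 [-0.99958742  0.02864855 -0.00205927  0.02528408]
 [-0.00399623 -0.20971556 -0.97775427  1.24862842]
 [ 0.          0.          0.          1.        ]]
[[512.40391247   0.         317.32024846]
 [  0.         512.40391247 246.79195122]
 [  0.           0.           1.        ]] [[-0.98013461 -0.11151702  0.1640125   0.33912836]
 [-0.19768498  0.61611449 -0.76244579  1.04421213]
 [-0.01602479 -0.77972231 -0.62592038  0.94386146]
 [ 0.          0.          0.          1.        ]]
```

View pics/top1.png

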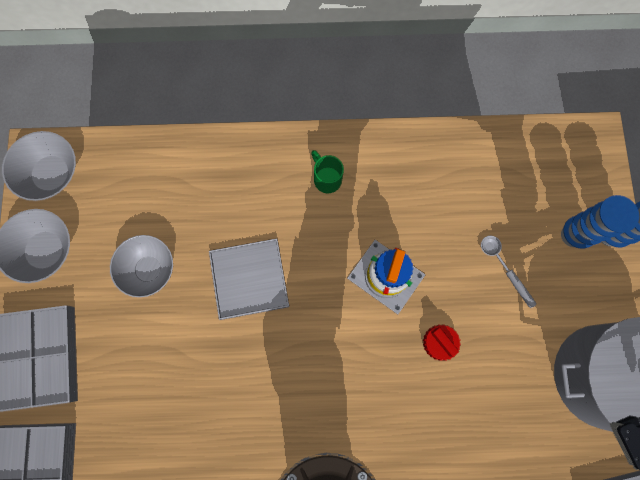

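View pics/side1.png

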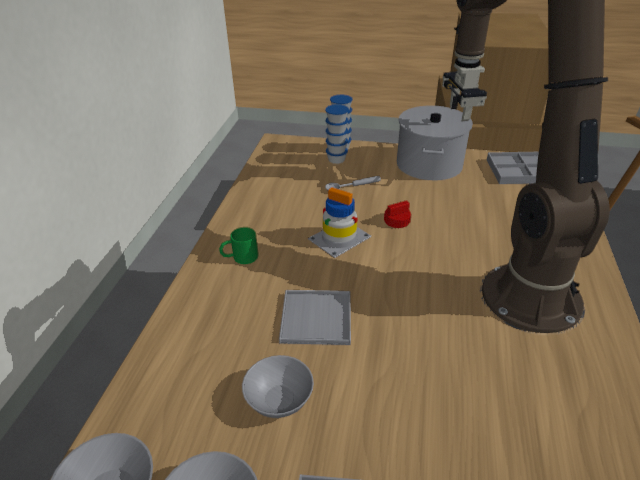

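The top view shows the capped tub at about (390,268) with its orange bar at (397,265). The tray is at (249,279), cup (328,173), spoon (507,268), bowl (141,266), and the red look-alike at (441,343).

```bash
cat > h.py <<'E'
import cv2,numpy as np
def ray(f,px,z):
    "pinhole pixels -> world points on plane z"
    px=np.atleast_2d(np.asarray(px,float)); K=f["mtx"];T=f["extrinsics"]
    d=np.c_[(px[:,0]-K[0,2])/K[0,0],(px[:,1]-K[1,2])/K[1,1],np.ones(len(px))]@T[:3,:3].T
    o=T[:3,3]; return o+d*((z-o[2])/d[:,2])[:,None]
def cloud(f):
    Z=f["z_map"];K=f["mtx"];T=f["extrinsics"];v,u=np.mgrid[:480,:640]
    P=np.stack([(u-K[0,2])/K[0,0]*Z,(v-K[1,2])/K[1,1]*Z,Z],-1)
    return P@T[:3,:3].T+T[:3,3]
def mask(f,lo,hi):
    return cv2.inRange(cv2.cvtColor(f["color"],cv2.COLOR_BGR2HSV),lo,hi)>0
OR=((8,150,120),(20,255,255));BL=((100,150,60),(125,255,255));GR=((50,120,50),(85,255,255));RD=((0,180,80),(5,255,255));YE=((24,120,100),(35,255,255))
def ang(p): 
    p=p-p.mean(0);w,v=np.linalg.eigh(p[:,:2].T@p[:,:2]);a=v[:,1];return np.degrees(np.arctan2(a[1],a[0]))%180
E
python3 - <<'E'
from h import *
for n in("top","side"):
    f=dict(np.load(n+"1.npz"));C=cloud(f);R=np.zeros((480,640),bool)
    if n=="top":R[225:325,335:440]=1
    else: R[180:262,305:380]=1
    for nm,c in(("or",OR),("bl",BL),("gr",GR),("rd",RD),("ye",YE)):
        m=mask(f,*c)&R&(f["z_map"]>0);p=C[m]
        if len(p)<3:print(nm,len(p));continue
        print(n,nm,len(p),p.mean(0).round(4),np.percentile(p,[3,97],axis=0).round(3).tolist())
        if nm=="or":
            t=p[p[:,2]>np.percentile(p[:,2],90)-.006];print("  top",len(t),t.mean(0).round(4),ang(t), ((t.max(0)+t.min(0))/2).round(4))
        if nm in("gr","rd"):
            k,l,s,ce=cv2.connectedComponentsWithStats((m).astype(np.uint8))
            for i in range(1,k):
                if s[i,4]>3:print("   ",s[i],C[l==i].mean(0).round(3))
f=dict(np.load("top1.npz"));C=cloud(f)
# grey foot corners and tray by height
g=cv2.cvtColor(f["color"],cv2.COLOR_BGR2HSV)
for nm,(r0,r1,c0,c1),z in(("tray",(225,330,195,300),.016),("foot",(235,320,340,432),.004)):
    m=np.zeros((480,640),np.uint8);m[r0:r1,c0:c1]=(g[r0:r1,c0:c1,1]<45)&(g[r0:r1,c0:c1,2]>70)
    m=cv2.morphologyEx(m,cv2.MORPH_OPEN,np.ones((3,3)))
    q=max(cv2.findContours(m,0,2)[0],key=cv2.contourArea)[:,0] if nm=="tray" else np.argwhere(m)[:,::-1]
    w=ray(f,q,z)[:,:2].astype(np.float32);print(nm,cv2.minAreaRect(w))
E
```

```text
top or 307 [ 0.5273 -0.1585  0.1612] [[0.496, -0.175, 0.138], [0.562, -0.142, 0.169]]
  top 274 [ 0.5302 -0.1589  0.1653] 159.5210507744436 [ 0.5301 -0.1595  0.1667]
top bl 722 [ 0.5268 -0.1553  0.1328] [[0.493, -0.194, 0.117], [0.564, -0.122, 0.138]]
top gr 45 [ 0.5318 -0.1567  0.0904] [[0.496, -0.202, 0.086], [0.564, -0.116, 0.095]]
    [371 256   7   6  24] [ 0.559 -0.121  0.09 ]
    [406 280   6   6  21] [ 0.501 -0.197  0.09 ]
top rd 25 [ 0.5004 -0.1488  0.09  ] [[0.479, -0.174, 0.087], [0.582, -0.14, 0.093]]
    [395 248   3   2   4] [ 0.581 -0.174  0.089]
    [384 288   5   6  21] [ 0.485 -0.144  0.09 ]
top ye 86 [ 0.498  -0.1314  0.0606] [[0.48, -0.175, 0.039], [0.54, -0.11, 0.078]]
side or 222 [ 0.5254 -0.1534  0.1572] [[0.497, -0.17, 0.139], [0.559, -0.139, 0.168]]
  top 120 [ 0.5283 -0.1557  0.1647] 160.34554881668325 [ 0.5289 -0.1553  0.166 ]
side bl 359 [ 0.5291 -0.1326  0.1249] [[0.493, -0.155, 0.107], [0.566, -0.118, 0.137]]
side gr 20 [ 0.5607 -0.1198  0.0859] [[0.555, -0.128, 0.077], [0.566, -0.114, 0.093]]
    [325 219   5   6  20] [ 0.561 -0.12   0.086]
side rd 17 [ 0.5124 -0.1515  0.0878] [[0.48, -0.174, 0.081], [0.582, -0.139, 0.092]]
    [323 209   2   3   5] [ 0.58  -0.171  0.088]
    [352 217   5   5  12] [ 0.484 -0.143  0.088]
side ye 294 [ 0.5211 -0.1199  0.057 ] [[0.482, -0.147, 0.04], [0.567, -0.108, 0.073]]
tray ((0.5329761505126953, 0.17508623003959656), (0.17121078073978424, 0.16967859864234924), 8.909895896911621)
foot ((0.5304964780807495, -0.1590205729007721), (0.1493462324142456, 0.12003856152296066), 52.30547332763672)
```

Request:
{"method": "move_arm", "body": {"commands": [[[0,0,-1],0],[[0,0,-1],0],[[0,0,-1],0],[[0.4,-0.25,0],0],[[0.745,-0.495,0],0]], "grip": 60}}

```text
clock: 0.52
position: [0.2322, -0.5587, 0.3351]
eef_rot: [0.002, 0.986, 0.168, -0.0]
ft_force: [0.8, -1.2, 0.0]
finger_gap: 0.0634
grip_force: 0.0
```

Request:
{"method": "move_arm", "body": {"commands": [[[0.745,-0.495,0],0],[[0.745,-0.495,0],0],[[0.745,-0.495,0],0],[[0.745,-0.495,0],0],[[0.745,-0.495,0],0]]}}

```text
clock: 0.93
position: [0.3153, -0.4475, 0.3333]
eef_rot: [-0.0, 0.985, 0.17, -0.0]
ft_force: [-0.5, -0.4, -0.1]
finger_gap: 0.0596
grip_force: 0.0
```

Request:
{"method": "move_arm", "body": {"commands": [[[0.745,-0.495,0],0],[[0.745,-0.495,0],0],[[0.745,-0.495,0],0],[[0.745,-0.495,0],0],[[0.745,-0.495,0],0]]}}

```text
clock: 1.35
position: [0.3956, -0.3401, 0.3333]
eef_rot: [-0.0, 0.985, 0.17, -0.0]
ft_force: [0.6, -0.7, 1.7]
finger_gap: 0.0596
grip_force: 0.0
```

Request:
{"method": "move_arm", "body": {"commands": [[[0.745,-0.495,0],0],[[0.745,-0.495,0],0],[[0.745,-0.495,0],0],[[0.745,-0.495,0],0],[[0.745,-0.495,0],0]]}}

```text
clock: 1.77
position: [0.476, -0.2327, 0.3333]
eef_rot: [-0.0, 0.985, 0.17, -0.0]
ft_force: [-0.1, 0.3, -0.1]
finger_gap: 0.0599
grip_force: 0.0
```

Request:
{"method": "move_arm", "body": {"commands": [[[0.745,-0.495,0],0],[[0.745,-0.495,0],0],[[0.745,-0.495,0],0],[[0.4,-0.25,0],0],[[0,0,0],0]]}}

```text
clock: 2.18
position: [0.5342, -0.1544, 0.333]
eef_rot: [-0.001, 0.985, 0.173, 0.0]
ft_force: [-0.6, 0.5, -0.7]
finger_gap: 0.06
grip_force: 0.0
```

Request:
{"method": "move_arm", "body": {"commands": [[[0,0,0],0.8],[[0,0,0],0.8],[[0,0,0],0.8],[[0,0,0],0.8],[[0,0,0],0.8]]}}

```text
clock: 2.6
position: [0.5319, -0.1593, 0.3333]
eef_rot: [0.0, 1.0, -0.006, -0.0]
ft_force: [-0.4, -0.1, -0.3]
finger_gap: 0.0599
grip_force: 0.0
```

Request:
{"method": "move_arm", "body": {"commands": [[[0,0,0],0.8],[[0,0,0],0.8],[[0,0,0],0.8],[[0,0,0],0.8],[[0,0,0],0.8]]}}

```text
clock: 3.02
position: [0.5319, -0.1593, 0.3333]
eef_rot: [0.0, 0.984, -0.179, -0.0]
ft_force: [0.5, -0.3, 0.4]
finger_gap: 0.06
grip_force: 0.0
```

Request:
{"method": "move_arm", "body": {"commands": [[[0,0,0],0],[[0,0,0],0],[[0,0,0],0]]}}

```text
clock: 3.27
position: [0.5323, -0.1588, 0.3335]
eef_rot: [0.0, 0.984, -0.176, -0.0]
ft_force: [0.8, -0.6, 0.2]
finger_gap: 0.06
grip_force: 0.0
```

```bash
cat >> h.py <<'E'
def fray(f,px,z):
    "fisheye pixels -> plane z"
    px=np.atleast_2d(np.asarray(px,float));K=f["mtx"];T=f["extrinsics"]
    a=np.c_[(px[:,0]-K[0,2])/K[0,0],(px[:,1]-K[1,2])/K[1,1]];r=np.linalg.norm(a,axis=1)+1e-9
    d=np.c_[a*(np.sin(r)/r)[:,None],np.cos(r)]@T[:3,:3].T;o=T[:3,3]
    return o+d*((z-o[2])/d[:,2])[:,None]
E
python3 - <<'E'
from h import *
from plant import *
f=grab_frame("wrist");cv2.imwrite("pics/w1.png",f["color"])
m=mask(f,*OR).astype(np.uint8);k,l,s,c=cv2.connectedComponentsWithStats(m)
i=1+np.argmax(s[1:,4]);print(s[i])
q=np.argwhere(l==i)[:,::-1];w=fray(f,q,.165);print(cv2.minAreaRect(w[:,:2].astype(np.float32)),ang(w))
for nm,c_ in(("gr",GR),("rd",RD)):
    k,l,s,c=cv2.connectedComponentsWithStats(mask(f,*c_).astype(np.uint8))
    for i in range(1,k):
        if s[i,4]>15:print(nm,s[i],fray(f,c[i],.09).round(4))
E
```

```text
[ 314  184   23   81 1765]
((0.5320882201194763, -0.1611759066581726), (0.019458308815956116, 0.07097725570201874), 69.70442199707031) 160.0595815011028
gr [ 109   22   79   65 3777] [[ 0.7658 -0.0414  0.09  ]]
gr [275 191  13  12  96] [[ 0.5601 -0.1225  0.09  ]]
gr [366 219   8  10  53] [[ 0.5003 -0.2005  0.09  ]]
rd [318 159   9  13 112] [[ 0.5761 -0.1748  0.09  ]]
rd [ 415  250   60   56 2164] [[ 0.4125 -0.2652  0.09  ]]
```

View pics/w1.png

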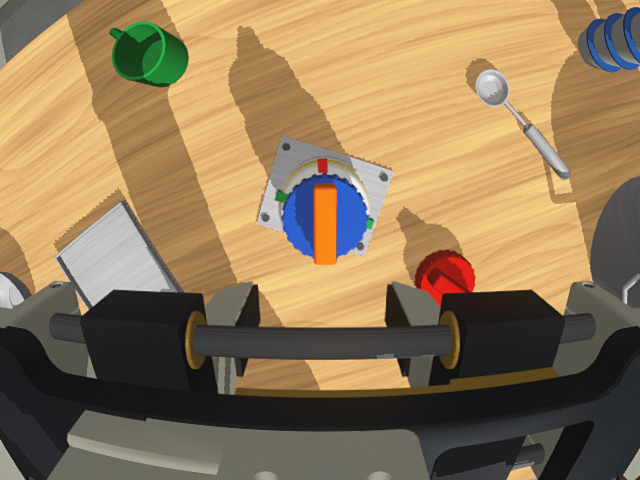

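The wrist view shows the blue cap with its orange bar at (325,225), in line with the open fingers. All three position estimates agree to within 2 mm, so I'm descending.

Request:
{"method": "move_arm", "body": {"commands": [[[0,0.04,0.8],0],[[0,0,0.8],0],[[0,0,0.8],0],[[0,0,0.8],0],[[0,0,0.8],0]]}}

```text
clock: 3.73
position: [0.532, -0.1598, 0.2127]
eef_rot: [0.0, 0.984, -0.177, 0.0]
ft_force: [-0.6, -0.7, 0.3]
finger_gap: 0.06
grip_force: 0.0
```

Request:
{"method": "move_arm", "body": {"commands": [[[0,0,0.8],0],[[0,0,0.6],0],[[0,0,0.3],0],[[0,0,0.2],0],[[0,0,0],0]]}}

```text
clock: 4.15
position: [0.5319, -0.1597, 0.1561]
eef_rot: [-0.0, 0.984, -0.177, -0.001]
ft_force: [-0.1, 0.1, -0.0]
finger_gap: 0.0597
grip_force: 0.0
```

Request:
{"method": "move_arm", "body": {"commands": [[[0,0,0],0],[[0,0,0],0]]}}

```text
clock: 4.32
position: [0.5329, -0.1599, 0.1579]
eef_rot: [0.0, 0.984, -0.177, 0.001]
ft_force: [0.3, 0.7, -0.1]
finger_gap: 0.0604
grip_force: 0.0
```

Request:
{"method": "move_arm", "body": {"commands": [[[0,0,0.1],0],[[0,0,0],0],[[0,0,0],0]]}}

```text
clock: 4.57
position: [0.5323, -0.1597, 0.1541]
eef_rot: [0.0, 0.984, -0.177, 0.0]
ft_force: [-0.4, 0.2, 0.7]
finger_gap: 0.0602
grip_force: 0.0
```

Request:
{"method": "move_arm", "body": {"commands": [[[0,0,0],0],[[0,0,0],0],[[0,0,0],0],[[0,0,0],0],[[0,0,0],0]], "grip": 5}}

```text
clock: 4.98
position: [0.5322, -0.1597, 0.1537]
eef_rot: [0.0, 0.984, -0.177, -0.0]
ft_force: [0.5, -0.4, -0.1]
finger_gap: 0.0311
grip_force: 0.0
```

Request:
{"method": "move_arm", "body": {"commands": [[[0,0,0],0],[[0,0,0],0],[[0,0,0],0]]}}

```text
clock: 5.23
position: [0.5322, -0.1598, 0.1537]
eef_rot: [0.0, 0.984, -0.177, -0.0]
ft_force: [-0.1, -0.6, 0.1]
finger_gap: 0.0201
grip_force: 30.0
```

Request:
{"method": "move_arm", "body": {"commands": [[[0,0,0.08],0],[[0,0,0.08],0],[[0,0,0],0],[[0,0,0],0]]}}

```text
clock: 5.57
position: [0.5322, -0.1598, 0.1496]
eef_rot: [0.0, 0.984, -0.177, 0.0]
ft_force: [-3.2, -0.0, 9.6]
finger_gap: 0.0198
grip_force: 30.0
```

Request:
{"method": "move_arm", "body": {"commands": [[[0,0,0.05],0],[[0,0,0.04],0],[[0,0,0],0],[[0,0,0],0]]}}

```text
clock: 5.9
position: [0.5322, -0.1598, 0.1471]
eef_rot: [0.0, 0.984, -0.177, 0.0]
ft_force: [-4.1, 1.1, 10.8]
finger_gap: 0.0201
grip_force: 30.0
```

Request:
{"method": "move_arm", "body": {"commands": [[[0,0,0.08],0],[[0,0,0.07],0],[[0,0,0],0],[[0,0,0],0]]}}

```text
clock: 6.23
position: [0.5322, -0.1597, 0.1429]
eef_rot: [0.0, 0.984, -0.177, 0.0]
ft_force: [-5.2, 1.2, 14.1]
finger_gap: 0.0201
grip_force: 30.0
```

```bash
python3 - <<'E'
from h import *
from plant import *
o=get_obs();print(o["position"],o["ft_force"],o["moment"],o["qpos"].round(2))
f=grab_frame("side");np.savez("side2.npz",**f);g=dict(np.load("side1.npz"))
for F in(g,f):
    C=cloud(F);R=np.zeros((480,640),bool);R[180:262,305:380]=1
    m=mask(F,*BL)&R&(F["z_map"]>0);p=C[m];v=np.argwhere(m);print(len(p),np.percentile(p,[3,97],axis=0).round(4).tolist(),v.max(0),v.min(0),np.percentile(v[:,0],[2,98]))
cv2.imwrite("pics/s2.png",cv2.resize(f["color"][150:270,270:430],None,fx=5,fy=5,interpolation=2))
E
```

```text
[ 0.53223844 -0.15973847  0.14286585] [-5.16258848  1.23456152 14.06456221] [ 0.21102866  1.25457034 -0.04277779] [ 0.3   0.44 -0.14  1.85  0.08  0.86 -1.81]
359 [[0.4926, -0.1551, 0.1068], [0.5659, -0.1185, 0.1369]] [216 353] [199 326] [200.16 216.  ]
356 [[0.4922, -0.1549, 0.0954], [0.5664, -0.1166, 0.1258]] [220 353] [202 326] [204. 219.]
```

Request:
{"method": "move_arm", "body": {"commands": [[[0,0,-0.02],0],[[0,-0.004,0],-0.6],[[0,-0.005,0],-0.8],[[0,-0.005,0],-0.8],[[0,-0.005,0],-0.8]]}}

```text
clock: 6.7
position: [0.5326, -0.1595, 0.1436]
eef_rot: [0.0, 0.999, -0.046, 0.001]
ft_force: [-4.4, -1.0, 14.0]
finger_gap: 0.0198
grip_force: 30.0
```

Request:
{"method": "move_arm", "body": {"commands": [[[0,-0.005,0],-0.8],[[0,-0.005,0],-0.8],[[0,0,0],0],[[0,0,0],0]]}}

```text
clock: 7.03
position: [0.5327, -0.1593, 0.1436]
eef_rot: [0.0, 1.0, 0.023, 0.001]
ft_force: [-4.0, 0.2, 13.7]
finger_gap: 0.0201
grip_force: 30.0
```

Request:
{"method": "move_arm", "body": {"commands": [[[0,-0.005,0],-0.8],[[0,-0.005,0],-0.8],[[0,-0.005,0],-0.8],[[0,-0.005,0],-0.8],[[0,-0.005,0],-0.8]]}}

```text
clock: 7.45
position: [0.5326, -0.1589, 0.1437]
eef_rot: [0.001, 0.98, 0.197, 0.001]
ft_force: [-3.7, -0.8, 14.7]
finger_gap: 0.0194
grip_force: 30.0
```

Request:
{"method": "move_arm", "body": {"commands": [[[0,-0.005,0],-0.8],[[0,-0.005,0],-0.8],[[0,-0.005,0],-0.8],[[0,-0.005,0],-0.8],[[0,-0.005,0],-0.8]]}}

```text
clock: 7.87
position: [0.5323, -0.1584, 0.1437]
eef_rot: [0.001, 0.931, 0.364, 0.0]
ft_force: [-4.2, -3.0, 14.5]
finger_gap: 0.0201
grip_force: 30.0
```

Request:
{"method": "move_arm", "body": {"commands": [[[0,-0.005,0],-0.8],[[0,-0.005,0],-0.6],[[0,0,0],0],[[0,0,0],0]]}}

```text
clock: 8.2
position: [0.5322, -0.1584, 0.1437]
eef_rot: [0.001, 0.908, 0.419, 0.0]
ft_force: [-3.5, -2.3, 13.0]
finger_gap: 0.0199
grip_force: 30.0
```

```bash
python3 - <<'E'
from h import *
from plant import *
o=get_obs();print(o["position"],o["ft_force"],o["moment"],2*np.degrees(np.arctan2(o["eef_rot"][2],o["eef_rot"][1])))
f=grab_frame("side");C=cloud(f);R=np.zeros((480,640),bool);R[180:262,305:380]=1
m=mask(f,*OR)&R;p=C[m];print(len(p),ang(p),p.mean(0))
cv2.imwrite("pics/s3.png",cv2.resize(f["color"][150:270,270:430],None,fx=5,fy=5,interpolation=2))
E
```

```text
[ 0.53222918 -0.15844216  0.14371475] [-3.46951501 -2.34311    13.02720388] [-0.66244484  0.78631595  0.18861352] 49.54670108874261
73 62.060613176372826 [ 0.54042706 -0.13953371  0.14613535]
```

View pics/s3.png

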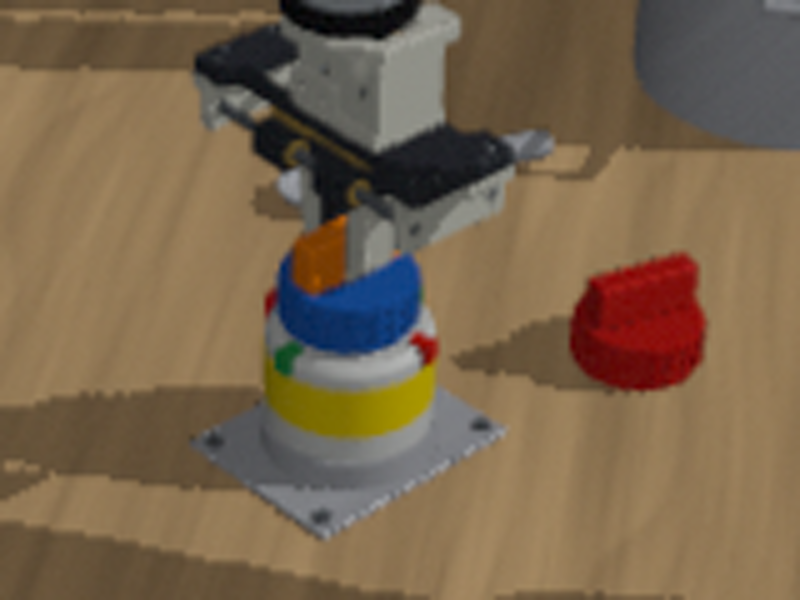

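The side crop shows the cap pushed down, with the bar's end (320,260) above the green mark (288,358). I'll turn the last 3° and then ease the cap up slowly.

Request:
{"method": "move_arm", "body": {"commands": [[[0,-0.003,0],-0.6],[[0,0,0],0],[[0,0,0],0]]}}

```text
clock: 8.5
position: [0.5322, -0.1584, 0.1438]
eef_rot: [0.001, 0.897, 0.443, 0.0]
ft_force: [-3.9, -2.5, 13.5]
finger_gap: 0.0202
grip_force: 30.0
```

Request:
{"method": "move_arm", "body": {"commands": [[[0,0,-0.04],0],[[0,0,-0.04],0],[[0,0,-0.04],0],[[0,0,-0.04],0],[[0,0,-0.04],0]]}}

```text
clock: 8.92
position: [0.5321, -0.1584, 0.1494]
eef_rot: [0.001, 0.897, 0.442, 0.0]
ft_force: [-0.9, -2.9, 7.4]
finger_gap: 0.0197
grip_force: 30.0
```

Request:
{"method": "move_arm", "body": {"commands": [[[0,0,-0.04],0],[[0,0,-0.04],0],[[0,0,-0.04],0],[[0,0,-0.04],0],[[0,0,-0.04],0]]}}

```text
clock: 9.33
position: [0.5316, -0.1582, 0.1545]
eef_rot: [0.001, 0.897, 0.443, -0.0]
ft_force: [0.9, -3.3, -2.8]
finger_gap: 0.0199
grip_force: 30.0
```

Request:
{"method": "move_arm", "body": {"commands": [[[0,0,-0.04],0],[[0,0,-0.04],0],[[0,0,-0.04],0],[[0,0,-0.04],0],[[0,0,0],0]]}}

```text
clock: 9.75
position: [0.531, -0.158, 0.1589]
eef_rot: [0.0, 0.897, 0.443, -0.001]
ft_force: [-0.1, -4.4, -1.1]
finger_gap: 0.0199
grip_force: 30.0
```

Request:
{"method": "move_arm", "body": {"commands": [[[0,0,-0.15],0],[[0,0,-0.15],0],[[0,0,-0.15],0],[[0,0,-0.15],0],[[0,0,-0.15],0]]}}

```text
clock: 10.17
position: [0.5317, -0.1564, 0.1822]
eef_rot: [-0.0, 0.896, 0.443, 0.0]
ft_force: [0.4, 0.6, -0.6]
finger_gap: 0.0201
grip_force: 30.0
```

Request:
{"method": "move_arm", "body": {"commands": [[[0,0,-0.25],0],[[0,0,-0.4],0],[[0,0,-0.5],0],[[0,0,-0.5],0],[[0,0,-0.5],0]]}}

```text
clock: 10.58
position: [0.5315, -0.1568, 0.2473]
eef_rot: [-0.0, 0.896, 0.443, 0.0]
ft_force: [-0.4, 0.3, -0.7]
finger_gap: 0.0198
grip_force: 30.0
```

Request:
{"method": "move_arm", "body": {"commands": [[[0,0,-0.4],0],[[0,0,-0.3],0],[[0,0,0],0],[[0,0,0],0]]}}

```text
clock: 10.92
position: [0.5316, -0.1571, 0.2674]
eef_rot: [0.0, 0.897, 0.443, 0.0]
ft_force: [-0.3, -0.3, -1.7]
finger_gap: 0.0197
grip_force: 30.0
```

```bash
python3 - <<'E'
from h import *
from plant import *
o=get_obs();print(o["position"],o["ft_force"],2*np.degrees(np.arctan2(o["eef_rot"][2],o["eef_rot"][1])))
f=grab_frame("side");C=cloud(f)
m=mask(f,*BL);k,l,s,c=cv2.connectedComponentsWithStats(m.astype(np.uint8))
for i in range(1,k):
    if s[i,4]>60:p=C[l==i];print(s[i],np.percentile(p,[3,97],axis=0).round(3).tolist())
m=mask(f,*OR);p=C[m];print(p.mean(0))
cv2.imwrite("pics/s4.png",cv2.resize(f["color"][100:250,260:430],None,fx=4,fy=4,interpolation=2))
E
```

```text
[ 0.5316364  -0.15708362  0.26737341] [-0.26254767 -0.3046324  -1.65175768] 52.582107543730174
[325 163  30  20 407] [[0.492, -0.164, 0.22], [0.565, -0.116, 0.25]]
[ 0.5070468  -0.16413287  0.23262802]
```

View pics/s4.png

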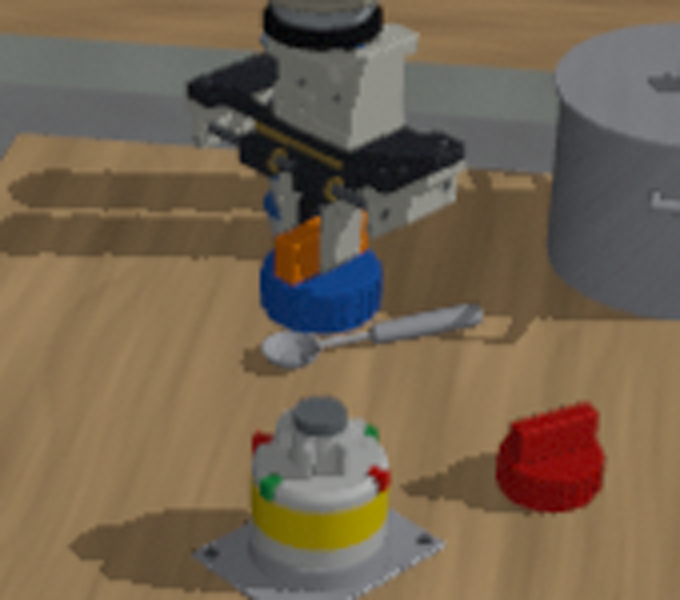

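The side crop shows the cap held level at (320,290), clear of the open tub neck, with the spoon undisturbed. Now carrying it to the tray.

Request:
{"method": "move_arm", "body": {"commands": [[[0.3,-0.23,0],0],[[0.65,-0.49,0],0],[[0.65,-0.49,0],0],[[0.65,-0.49,0],0],[[0.65,-0.49,0],0]]}}

```text
clock: 11.38
position: [0.5315, -0.0461, 0.2663]
eef_rot: [-0.001, 0.896, 0.443, -0.001]
ft_force: [1.1, 0.0, -0.8]
finger_gap: 0.0203
grip_force: 30.0
```

Request:
{"method": "move_arm", "body": {"commands": [[[0.65,-0.49,0],0],[[0.65,-0.49,0],0],[[0.65,-0.49,0],0],[[0.65,-0.49,0],0],[[0.65,-0.49,0],0]]}}

```text
clock: 11.8
position: [0.5322, 0.076, 0.2663]
eef_rot: [-0.0, 0.896, 0.443, -0.001]
ft_force: [-0.2, -0.5, -1.0]
finger_gap: 0.0197
grip_force: 30.0
```

Request:
{"method": "move_arm", "body": {"commands": [[[0.65,-0.49,0],0],[[0.65,-0.49,0],0],[[0.65,-0.49,0],0],[[0.42,-0.34,0],0],[[0.3,-0.23,0],0]]}}

```text
clock: 12.22
position: [0.5318, 0.1778, 0.2664]
eef_rot: [-0.001, 0.896, 0.444, -0.001]
ft_force: [-0.3, 0.1, -0.6]
finger_gap: 0.0199
grip_force: 30.0
```

Request:
{"method": "move_arm", "body": {"commands": [[[0,0,0],0],[[0,0,0],0],[[0,0,0],0]]}}

```text
clock: 12.47
position: [0.5332, 0.1733, 0.2667]
eef_rot: [0.0, 0.897, 0.442, -0.001]
ft_force: [0.5, -0.5, -0.5]
finger_gap: 0.0197
grip_force: 30.0
```

Request:
{"method": "move_arm", "body": {"commands": [[[0,0,0.4],0],[[0,0,0.8],0],[[0,0,0.8],0],[[0,0,0.8],0],[[0,0,0.8],0]]}}

```text
clock: 12.88
position: [0.5336, 0.1727, 0.1581]
eef_rot: [0.0, 0.897, 0.442, 0.0]
ft_force: [0.2, 0.0, -1.9]
finger_gap: 0.0197
grip_force: 30.0
```

Request:
{"method": "move_arm", "body": {"commands": [[[0,0,0.8],0],[[0,0,0.8],0],[[0,0,0.6],0],[[0,0,0.4],0],[[0,0,0.3],0]]}}

```text
clock: 13.3
position: [0.5331, 0.1732, 0.0709]
eef_rot: [0.0, 0.897, 0.442, -0.001]
ft_force: [0.4, 0.2, -1.4]
finger_gap: 0.0196
grip_force: 30.0
```

Request:
{"method": "move_arm", "body": {"commands": [[[0,0,0.15],0],[[0,0,0],0],[[0,0,0],0],[[0,0,0],0]]}}

```text
clock: 13.63
position: [0.5338, 0.175, 0.0686]
eef_rot: [0.0, 0.897, 0.443, 0.001]
ft_force: [-1.3, -0.6, -0.2]
finger_gap: 0.0199
grip_force: 30.0
```

Request:
{"method": "move_arm", "body": {"commands": [[[0,0,0.05],0],[[0,0,0.05],0],[[0,0,0],0],[[0,0,0],0]]}}

```text
clock: 13.97
position: [0.5332, 0.1747, 0.0647]
eef_rot: [0.0, 0.897, 0.443, 0.0]
ft_force: [0.3, 0.2, -0.6]
finger_gap: 0.0199
grip_force: 30.0
```

Request:
{"method": "move_arm", "body": {"commands": [[[0,0,0.07],0],[[0,0,0.07],0],[[0,0,0.07],0],[[0,0,0],0],[[0,0,0],0]]}}

```text
clock: 14.38
position: [0.533, 0.1747, 0.0581]
eef_rot: [-0.0, 0.897, 0.443, -0.0]
ft_force: [-0.3, 0.2, -0.6]
finger_gap: 0.0197
grip_force: 30.0
```

Request:
{"method": "move_arm", "body": {"commands": [[[0,0,0.04],0],[[0,0,0.04],0],[[0,0,0],0],[[0,0,0],0]]}}

```text
clock: 14.72
position: [0.5332, 0.1747, 0.0559]
eef_rot: [0.0, 0.897, 0.443, -0.0]
ft_force: [0.0, 0.1, -1.6]
finger_gap: 0.0198
grip_force: 30.0
```

Request:
{"method": "move_arm", "body": {"commands": [[[0,0,0.03],0],[[0,0,0],0],[[0,0,0],0]]}}

```text
clock: 14.97
position: [0.5333, 0.1748, 0.0557]
eef_rot: [0.0, 0.897, 0.443, 0.0]
ft_force: [-2.5, -0.9, 7.5]
finger_gap: 0.02
grip_force: 30.0
```

Contact with the tray floor (7.5 N). I'll ease off slightly, release and retreat.

Request:
{"method": "move_arm", "body": {"commands": [[[0,0,-0.015],0],[[0,0,0],0]]}}

```text
clock: 15.13
position: [0.5333, 0.1748, 0.0557]
eef_rot: [0.0, 0.897, 0.443, 0.0]
ft_force: [-1.0, -0.1, 3.1]
finger_gap: 0.0202
grip_force: 30.0
```

Request:
{"method": "move_arm", "body": {"commands": [[[0,0,0],0],[[0,0,0],0],[[0,0,0],0],[[0,0,0],0],[[0,0,0],0]], "grip": 50}}

```text
clock: 15.55
position: [0.5332, 0.1747, 0.0554]
eef_rot: [-0.0, 0.897, 0.443, -0.0]
ft_force: [0.5, 0.2, 0.4]
finger_gap: 0.0474
grip_force: 0.0
```

Request:
{"method": "move_arm", "body": {"commands": [[[0,0,-0.1],0],[[0,0,-0.3],0],[[0,0,-0.5],0],[[0,0,-0.8],0],[[0,0,-0.8],0]]}}

```text
clock: 15.97
position: [0.5327, 0.1747, 0.1316]
eef_rot: [-0.0, 0.896, 0.443, -0.001]
ft_force: [0.1, 0.6, 0.2]
finger_gap: 0.05
grip_force: 0.0
```

Request:
{"method": "move_arm", "body": {"commands": [[[0,0,-0.8],0],[[0,0,-0.8],0],[[0,0,-0.5],0],[[0,0,0],0],[[0,0,0],0]]}}

```text
clock: 16.38
position: [0.5336, 0.175, 0.1949]
eef_rot: [0.0, 0.897, 0.443, 0.001]
ft_force: [-0.4, 0.2, -0.7]
finger_gap: 0.0501
grip_force: 0.0
```

```bash
python3 - <<'E'
from h import *
from plant import *
f=grab_frame("side");cv2.imwrite("pics/s5.png",f["color"]);C=cloud(f)
R=np.zeros((480,640),bool);R[240:360,260:380]=1
for n,c in(("bl",BL),("or",OR)):
    p=C[mask(f,*c)&R];print(n,len(p),np.percentile(p,[3,97],axis=0).round(3).tolist())
E
```

```text
bl 494 [[0.492, 0.162, 0.009], [0.567, 0.216, 0.04]]
or 326 [[0.508, 0.152, 0.041], [0.553, 0.206, 0.069]]
```

View pics/s5.png

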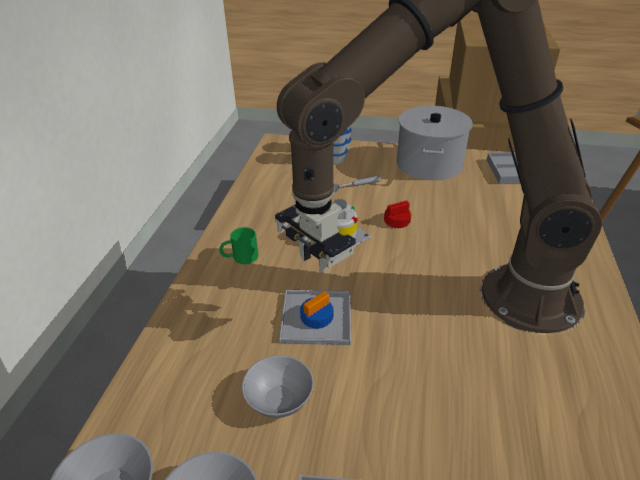

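The cap sits flat and upright in the tray at (317,313), and the bowl, cup and spoon haven't moved. The gripper is clear, so I'm handing the job in.

```bash
python3 -c "
from plant import *
print(close_job())"
```

```text
the job is handed in; nothing more can be done
None
```

The job is handed in at about 16 s: the cap was pushed down, turned to the green marks, eased up slowly, lifted off and set right side up in the tray, with the bowl, cup and spoon where they were; the judge's verdict wasn't shown.

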